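Seat the vial carrier plate on its locating pins

TASK

Push the blue vial carrier plate along the white shelf of the filling fixture, with the fingertips or the outside of the fingers only, until its two steel-ringed holes drop over the fixture's two steel pins and it lies fully down and flat on the grey base. Never pick the plate up or tip it over, and leave the vials, bottle, dish and carton around it where they stand.

Things in the scene. Friction and masses are not known exactly. Their poses are not given: they have to be found in the camera images.
- plate: Loose flat blue carrier plate, 84 (its x) x 100 (its y) x 9 mm, about 0.22 kg; origin at the centre of its underside, z up. Two 12.2 mm through holes with bright rings at x = -31 and +31 mm, y = 0 go over the pins; six 18 mm vial wells at x = -11 and 11. A half turn gives the same plate. Starts flat on the shelf, out of line and a little turned.
- fixture: Fixture fixed to the worktop, turned a little about z; origin on the worktop under where the plate's centre belongs. Grey base: x -62 to 62, y -70 to 195 mm, top 10 mm above the worktop. White shelf on it: x -52 to 52, y 52.5 to 185 mm, top 22 mm above the worktop. The plate slides off the shelf towards the fixture's -y (to the robot's right), its front edge riding over the pins.
- seat (a point): Point on the base top, 10 mm above the worktop, midway between the pins, where the centre of the plate's underside belongs; axes as the fixture's. With its centre here the plate's rear edge clears the shelf by 2.5 mm, and it has dropped 12 mm. No end stop: pushed too far or out of line, the plate rides past the pins.
- pin_near (a point): Top of the pin nearer the robot, at fixture x = -31, y = 0 mm, level with the shelf top (22 mm above the worktop). Fixed steel pin 10 mm thick with a hemispherical end; it stands 3 mm out of the seated plate.
- pin_far (a point): Top of the other, equal pin, at fixture x = +31, y = 0 mm.
- shelf_edge (a point): Middle of the white shelf's upper edge facing the pins, at fixture x = 0, y = 52.5 mm, 22 mm above the worktop.
- vial_amber: Bystander: small amber vial with a black cap, 28 mm wide, 57 mm high, standing past the pin end of the fixture; origin at the centre of its foot.
- vial_clear: Bystander: small clear vial with a blue cap, 24 mm wide, 47 mm high, standing past the pin end of the fixture; origin at the centre of its foot.
- cover_box: Bystander: small carton 50 x 50 x 22 mm, to the right; origin at the centre of its underside.
- petri: Bystander: closed petri dish 89 mm wide, 15 mm high, to the left; origin at the centre of its underside.
- hdpe: Bystander: white plastic bottle 46 mm wide, 88 mm high, behind the fixture; origin at the centre of its foot.

How it is judged:
On the way:
1. the plate, still up on the shelf, has been pushed so far that its front edge lies over the pins (y of plate in the frame of seat between 0.008 and 0.045 m and z of plate in the frame of seat above 0.006 m), for 0.05 s.
At the end, for the whole second after the job is handed in: The plate is over both pins: its centre within 4 mm of the seat, its underside less than 2 mm above the base, level within 0.03 rad, square to the fixture within 0.07 rad, and at rest (horizontal distance between plate and seat below 0.004 m and z of plate in the frame of seat below 0.002 m and angle between plate's own z axis and vertical below 0.03 rad and angle between the x axis of plate and the x axis of fixture, either way round below 0.07 rad and linear speed of plate below 0.01 m/s); the robot touches nothing.
It fails at once if the plate is lifted more than 6 mm above the shelf (z of plate in the frame of seat above 0.018 m).
It fails at once if the plate is tipped more than 0.4 rad (angle between plate's own z axis and vertical above 0.4 rad).
It fails at once if a bystander is moved more than 20 mm or knocked over (distance of any of vial_amber, vial_clear, cover_box, petri, hdpe from where it was at the start of the episode above 0.02 m or angle between any of vial_amber, vial_clear, cover_box, petri, hdpe's own z axis and vertical above 0.5 rad).
It also fails if it takes over 72 s, if anything falls off the work surface, if the arm or the gripper's body presses on something with over 40 N, if the wrist force passes 120 N, or if a joint passes its speed limit or range.

ROBOT

A 7-joint arm with a two-finger parallel gripper is mounted at the origin on a cart in front of the work surface, level with it; the furniture and walls round the work are solid. World frame = base frame: x ahead of the robot, y to its left, z up, the work surface at z = 0. Lengths are in m, angles in rad, forces in N, time in s.
With the tool pointing down it reaches from about 0.425 to 0.875 m from the base axis. Payload 4.7 kg.
Tool frame: the origin (TCP) lies where the fingers leave the gripper's body, on its centre line; the fingertips stand 70 mm ahead of it and the grasp point (between the pads) lies 51 mm ahead of it; z points along the fingers, y is the line along which they close (so a half turn about z gives the same grasp; the last joint's range is limited). The gripper opens to 87 mm and grips with 3 to 60 N. Pads are 19 mm wide; open, the fingers measure 117 mm over their backs; the gripper's body (75 mm by 190 mm) begins 51 mm behind the grasp point.
Start: joints at [1.213, 0.321, -0.07, 1.45, 0.023, 1.371, -0.057], TCP at [0.236, -0.606, 0.292] pointing down, gripper open.
Joint ranges: [-2.86, 2.86], [-0.3, 2.09], [-1.38, 1.24], [0.06, 2.45], [-1.56, 4.7], [0.09, 2.05], [-2.69, 2.69]. Speed limits (rad/s): [2.57, 2.57, 3.14, 3.14, 3.14, 3.14, 3.14].

INTERFACE

Orientations are given as a rotation vector (axis times angle).
In Python, from bench import get_state, get_image, get_calibration, close_job gives the robot as it stands.
- The arm moves only by the tool send_rows, never from a script. Its argument "rows" is a list of rows, each an object of numbers: "hand": the finger opening in mm, from 0 to 87; "x", "y", "z": the shift along the world's x, y, z in mm; "roll": the turn about the world's z in degrees. A call has 1 to 10 rows; each row shifts and turns the commanded pose from where the row before left it; what a row does not reach is not made up. A row lasts 1/10 s, in which the tool goes at most 50 mm and 8.59 degrees, less where a joint would pass 70% of its speed; a pose out of reach is approached as far as the arm can. A call is refused whole if a number of a shift passes 50 or a number of a turn 8.59, either way. A call with a gripper value outside its range is refused whole. The fingers move at their own pace and stop on an object; "force" is the grip in N (left out, the last holds). Time passes only in rows, so rows that do not move let the fingers close. It gives the time, the measured TCP pose, the force, the opening and the grip force at its end, in the units of the state.
- get_state(): the state, without advancing time (a new reading comes with each control period).
- get_image(name): name is "scene" or "top" or "wrist"; returns the picture (384x512x3 uint8, blue, green, red); there is no depth.
- get_calibration(name): a dict with "mtx" (3x3 intrinsics, pixels), "world_from_camera" (4x4, takes a point from camera to world coordinates). Camera axes: x right, y down, z forward; pixel columns grow to the right and rows downward; lengths in m; the calibration is good to about 2 mm. A picture is of the moment at which its call begins: read the wrist's pose just before it. get_calibration takes no time and is no camera call; for the wrist camera it gives the pose at the moment of the call.
- close_job(): hands the job in; it is judged then, once.
The state is a dict: "time": time; "joint_positions": joint angles; "qd": joint speeds; "joint_torque": joint torques, N m; "position": TCP position; "tool_rot": TCP orientation; "ft_force": force on the tool from outside, world axes, zero at the start; "torque": the same for the moment, N m; "grip_width": opening from 0.0 (shut) to 1.0 (fully open); "grip_force": force on a finger pad.
Only numpy, scipy, OpenCV 4.12 (cv2) and the standard library are available. Lean on these libraries where they do the work, as an engineer would, in place of code of your own. Each camera call takes 0.05 s, during which the arm holds its last target. There are 200 camera calls.

## Working session

There is one attempt and no reset: what is moved stays moved. The work goes in short steps, Python scripts to look and compute and a tool call to move; the robot and the scene stay as the last step left them, time stands still between calls to the robot, and variables do not carry over. Pictures are saved under pics/ and viewed, at most 10 in all, crops included, and the job is handed in when it is done.

Besides the shell and the picture viewer there is one more tool, called after "Emit:" by a JSON object that holds its "fn" and its "kwargs". send_rows: Moves the arm, as the interface text tells. Its arguments: {"type":"object","properties":{"rows":{"type":"array","items":{"type":"object","properties":{"hand":{"type":"number"},"x":{"type":"number"},"y":{"type":"number"},"z":{"type":"number"},"roll":{"type":"number"}}}},"force":{"type":"number"}},"required":["rows"]}

```bash
mkdir -p pics; cat > h.py <<'E'
import numpy as np, cv2
from bench import *
def px2w(name,uv,z,cal=None):
    c=cal or get_calibration(name); K=np.array(c["mtx"]);T=np.array(c["world_from_camera"])
    out=[]
    for u,v in uv:
        d=T[:3,:3]@np.linalg.solve(K,[u,v,1]); o=T[:3,3]; out.append(o+d*(z-o[2])/d[2])
    return np.array(out)
def w2px(name,P):
    c=get_calibration(name); K=np.array(c["mtx"]);T=np.linalg.inv(np.array(c["world_from_camera"]))
    p=(K@(T[:3,:3]@np.array(P).T+T[:3,3:])).T
    return p[:,:2]/p[:,2:]
E
python3 - <<'E'
from h import *
s=get_state();print(s['time'],s['position'],s['tool_rot'],s['grip_width'])
for n in("top","scene"):
    c=get_calibration(n);print(n,np.round(c["world_from_camera"],3).tolist(),np.round(c["mtx"],1).tolist())
a=get_image("top");cv2.imwrite("pics/top0.png",cv2.resize(a,(800,600),interpolation=cv2.INTER_CUBIC))
cv2.imwrite("raw_top.png",a)
E
```

```text
0.0 [ 0.23594604 -0.60522704  0.29117379] [-3.08565994e+00 -5.80369997e-01  7.17507590e-04] 0.9953405301746844
top [[-0.018, -0.999, 0.048, 0.515], [-1.0, 0.017, -0.011, -0.012], [0.01, -0.048, -0.999, 1.294], [0.0, 0.0, 0.0, 1.0]] [[384.1, 0.0, 251.0], [0.0, 384.1, 188.2], [0.0, 0.0, 1.0]]
scene [[-0.65, -0.587, 0.482, -0.0], [-0.76, 0.509, -0.405, 0.479], [-0.007, -0.629, -0.777, 1.0], [0.0, 0.0, 0.0, 1.0]] [[429.3, 0.0, 250.4], [0.0, 429.3, 189.9], [0.0, 0.0, 1.0]]
```

View pics/top0.png

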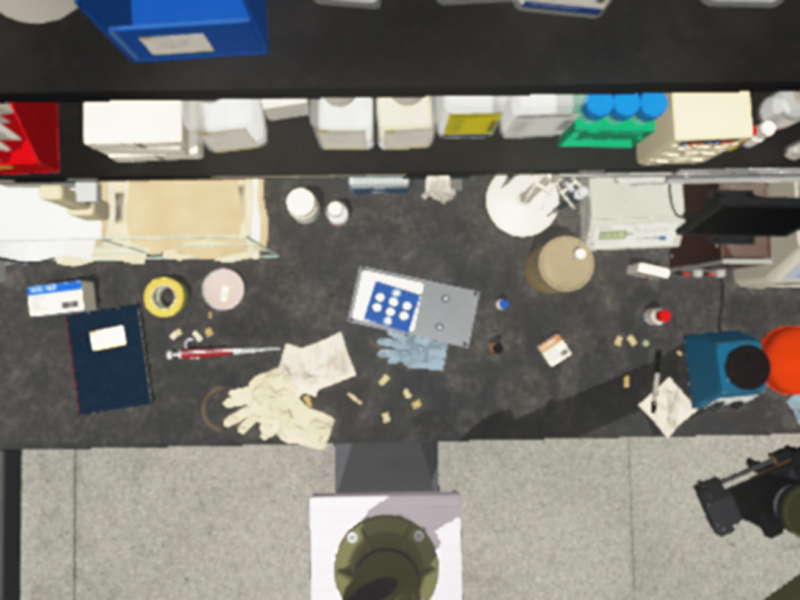

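The top view shows the fixture at about (350-480, 268-345), with the plate at (392, 305), the pins around (445, 298) and (438, 327), and the vials at (502, 304) and (495, 346). I'll enlarge it.

```bash
python3 - <<'E'
from h import *
a=cv2.imread("raw_top.png")[162:228,216:316]
b=get_image("scene");cv2.imwrite("raw_scene.png",b)
a=cv2.resize(a,(800,528),interpolation=cv2.INTER_CUBIC)
cv2.imwrite("pics/top1.png",a)
p=w2px("scene",px2w("top",[(251,191)],.03))[0];print(p)
u,v=(p-[90,65]).astype(int); u=max(u,0);v=max(v,0);print(u,v)
cv2.imwrite("pics/sc1.png",cv2.resize(b[v:v+130,u:u+180],None,fx=4.4,fy=4.4,interpolation=cv2.INTER_CUBIC))
E
```

```text
[258.06341091 196.98678965]
168 131
```

View pics/top1.png

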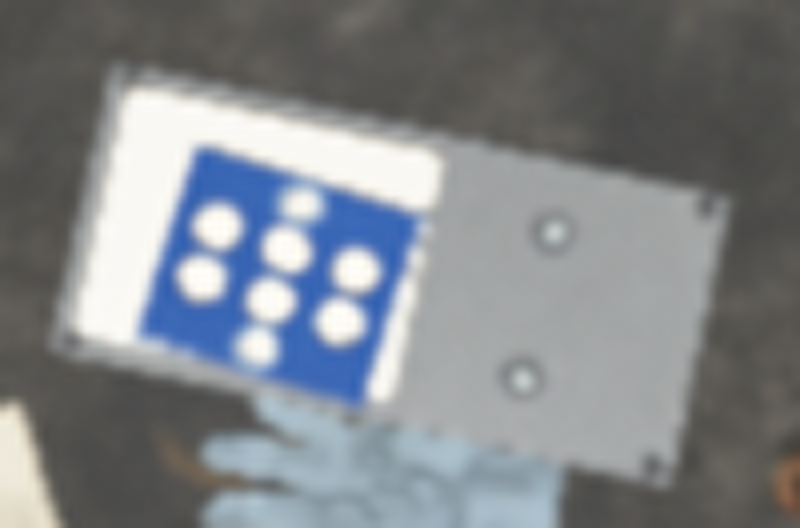

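View pics/sc1.png

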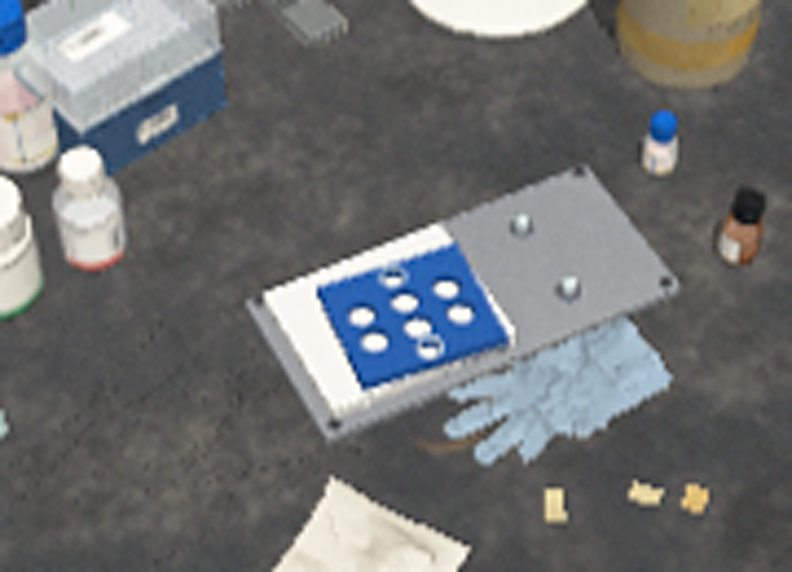

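Top crop: pins are at (554,233) and (521,379), ringed holes at (300,204) and (257,347). Plate corners are at (200,148), (428,218), (365,405) and (142,333); base corners at (732,197), (668,487), (55,348) and (112,65). The scene crop agrees: pins at (521,224) and (569,287), holes at (393,275) and (429,346).

```bash
cat >> h.py <<'E'
def raw(p,s,u0,v0): return (np.array(p,float)+.5)/s-.5+[u0,v0]
E
python3 - <<'E'
from h import *
r=lambda p:raw(p,8,216,162); r2=lambda p:raw(p,4.4,168,131)
def rep(n,P,N):
    d=P[1]-P[0]; print(n,np.round(P[:,:2]*1e3,1).tolist(),"mid",np.round(P[:2,:2].mean(0)*1e3,1),"dist",np.linalg.norm(d)*1e3)
pin=px2w("top",r([(521,379),(554,233)]),.021);rep("pin",pin,2)
ho=px2w("top",r([(257,347),(300,204)]),.031);rep("hole",ho,2)
pin2=px2w("scene",r2([(569,287),(521,224)]),.019);rep("pinS",pin2,2)
ho2=px2w("scene",r2([(429,346),(393,275)]),.031);rep("holeS",ho2,2)
for nm,P in(("base",px2w("top",r([(732,197),(668,487),(55,348),(112,65)]),.01)),("plate",px2w("top",r([(200,148),(428,218),(365,405),(142,333)]),.031)),
 ("baseS",px2w("scene",r2([(585,168),(680,288),(331,438),(250,302)]),.01)),("plateS",px2w("scene",r2([(318,290),(457,242),(514,338),(366,389)]),.031))):
    Q=P[:,:2]*1e3;print(nm,np.round(Q,1).tolist(),"c",Q.mean(0),"sides",[round(np.linalg.norm(Q[i]-Q[i-1]),1) for i in range(4)],"dirs",[round(np.degrees(np.arctan2(*(Q[i]-Q[i-1])[::-1])),1) for i in range(4)])
for d in(pin,ho,pin2,ho2):
    v=d[1]-d[0];print("xaxis deg",np.degrees(np.arctan2(v[1],v[0])))
E
```

```text
pin [[506.0, -123.7], [566.2, -138.7]] mid [ 536.1 -131.2] dist 62.086839377267395
hole [[521.1, -14.6], [579.6, -33.4]] mid [550.3 -24. ] dist 61.40097253771287
pinS [[502.4, -120.3], [562.7, -133.9]] mid [ 532.5 -127.1] dist 61.741377235614756
holeS [[520.4, -12.0], [579.0, -32.7]] mid [549.7 -22.4] dist 62.147106992572176
base [[580.4, -214.8], [459.8, -185.0], [522.3, 69.6], [640.3, 44.0]] c [550.71560755 -71.56416807] sides [np.float64(265.7), np.float64(124.2), np.float64(262.2), np.float64(120.8)] dirs [np.float64(-103.0), np.float64(166.1), np.float64(76.2), np.float64(-12.2)]
plate [[603.4, 7.4], [572.9, -86.0], [496.5, -58.5], [527.7, 32.5]] c [550.1177003 -26.1564499] sides [np.float64(79.7), np.float64(98.2), np.float64(81.1), np.float64(96.2)] dirs [np.float64(-18.3), np.float64(-108.1), np.float64(160.2), np.float64(71.1)]
baseS [[575.7, -208.9], [458.1, -181.0], [518.5, 71.6], [636.4, 43.0]] c [547.16741614 -68.83631575] sides [np.float64(259.1), np.float64(120.9), np.float64(259.7), np.float64(121.3)] dirs [np.float64(-103.5), np.float64(166.7), np.float64(76.6), np.float64(-13.6)]
plateS [[601.6, 12.5], [572.3, -83.4], [489.6, -57.3], [521.3, 40.1]] c [546.19532298 -22.02357807] sides [np.float64(84.9), np.float64(100.3), np.float64(86.7), np.float64(102.4)] dirs [np.float64(-19.0), np.float64(-107.0), np.float64(162.5), np.float64(72.0)]
xaxis deg -13.996181046449061
xaxis deg -17.75530020804367
xaxis deg -12.715459558688503
xaxis deg -19.464849355363253
```

Emit:
{"fn": "send_rows", "kwargs": {"rows": [{"x": 20,"y": 38,"roll": -3.5,"hand": 50},{"x": 20,"y": 38,"roll": -3.5,"hand": 50},{"x": 20,"y": 38,"roll": -3.5,"hand": 50},{"x": 20,"y": 38,"roll": -3.5,"hand": 50},{"x": 20,"y": 38,"roll": -3.5,"hand": 50},{"x": 20,"y": 38,"roll": -3.5,"hand": 50},{"x": 20,"y": 38,"roll": -3.5,"hand": 50},{"x": 20,"y": 38,"roll": -3.5,"hand": 50},{"x": 20,"y": 38,"roll": -3.5,"hand": 50},{"x": 20,"y": 38,"roll": -3.5,"hand": 50}]}}

```text
schema error: expected keys hand, x, y, z, roll
```

Emit:
{"fn": "send_rows", "kwargs": {"rows": [{"x": 10,"y": 38},{"x": 10,"y": 38},{"x": 10,"y": 38},{"x": 10,"y": 38},{"x": 5,"y": 38},{"y": 28},{},{}]}}

```text
schema error: expected keys hand, x, y, z, roll
```

```bash
python3 - <<'E'
from h import *
s=get_state();print(s['time'],s['position'],s['tool_rot'],s['grip_width'],s['joint_positions'])
c=get_calibration("wrist");print(np.round(c["world_from_camera"],3).tolist(),np.round(c["mtx"],1).tolist())
a=get_image("wrist");cv2.imwrite("raw_w1.png",a);cv2.imwrite("pics/w1.png",cv2.resize(a,(800,600),interpolation=cv2.INTER_CUBIC))
np.savez("cw1.npz",**{k:np.array(v) for k,v in c.items() if k in("mtx","world_from_camera")})
E
```

```text
0.1 [ 0.23591709 -0.60527526  0.29125239] [-3.08581132e+00 -5.80306238e-01  6.81967142e-04] 1.0027612111186344 [ 1.21314014  0.32177616 -0.07005084  1.45155381  0.02261143  1.37079389
 -0.0568836 ]
[[0.364, -0.898, -0.247, 0.303], [-0.931, -0.352, -0.094, -0.58], [-0.002, 0.264, -0.965, 0.384], [0.0, 0.0, 0.0, 1.0]] [[314.9, 0.0, 252.1], [0.0, 314.9, 188.4], [0.0, 0.0, 1.0]]
```

View pics/w1.png

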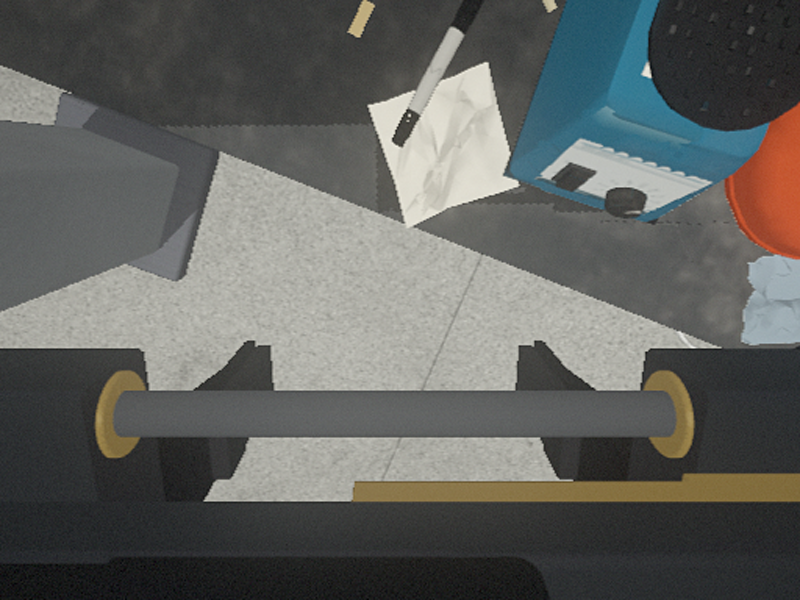

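The arm hasn't moved: every row needs all five keys. The wrist picture only shows the start area, with the camera on the tool's +x side.

Emit:
{"fn": "send_rows", "kwargs": {"rows": [{"x": 20,"y": 38,"z": 0,"roll": -3.5,"hand": 50},{"x": 20,"y": 38,"z": 0,"roll": -3.5,"hand": 50},{"x": 20,"y": 38,"z": 0,"roll": -3.5,"hand": 50},{"x": 20,"y": 38,"z": 0,"roll": -3.5,"hand": 50},{"x": 20,"y": 38,"z": 0,"roll": -3.5,"hand": 50},{"x": 20,"y": 38,"z": 0,"roll": -3.5,"hand": 50},{"x": 20,"y": 38,"z": 0,"roll": -3.5,"hand": 50},{"x": 20,"y": 38,"z": 0,"roll": -3.5,"hand": 50},{"x": 20,"y": 38,"z": 0,"roll": -3.5,"hand": 50},{"x": 20,"y": 38,"z": 0,"roll": -3.5,"hand": 50}]}}

```text
time: 1.15
position: [0.4365, -0.2239, 0.2922]
tool_rot: [3.118, -0.379, -0.0]
ft_force: [0.4, -0.2, -0.3]
grip_width: 0.578
grip_force: 0.0
```

Emit:
{"fn": "send_rows", "kwargs": {"rows": [{"x": 10,"y": 38,"z": 0,"roll": 0,"hand": 50},{"x": 10,"y": 38,"z": 0,"roll": 0,"hand": 50},{"x": 10,"y": 38,"z": 0,"roll": 0,"hand": 50},{"x": 10,"y": 38,"z": 0,"roll": 0,"hand": 50},{"x": 5,"y": 38,"z": 0,"roll": 0,"hand": 50},{"x": 0,"y": 28,"z": 0,"roll": 0,"hand": 50},{"x": 0,"y": 0,"z": -40,"roll": 0,"hand": 50},{"x": 0,"y": 0,"z": -40,"roll": 0,"hand": 50},{"x": 0,"y": 0,"z": 0,"roll": 0,"hand": 50},{"x": 0,"y": 0,"z": 0,"roll": 0,"hand": 50}]}}

```text
time: 2.15
position: [0.481, -0.0076, 0.2125]
tool_rot: [-3.119, 0.375, 0.002]
ft_force: [0.8, -0.5, 0.7]
grip_width: 0.575
grip_force: 0.0
```

```bash
cat > w.py <<'E'
import sys
from h import *
n=sys.argv[1]
s=get_state();print(s['time'],s['position'],s['tool_rot'],s['grip_width'],s['joint_positions'])
c=get_calibration("wrist")
a=get_image("wrist");cv2.imwrite(f"raw_{n}.png",a);cv2.imwrite(f"pics/{n}.png",cv2.resize(a,(800,600),interpolation=cv2.INTER_CUBIC))
np.savez(f"c{n}.npz",mtx=c["mtx"],world_from_camera=c["world_from_camera"])
E
python3 w.py w2
```

```text
2.15 [ 0.48095475 -0.00763177  0.21254015] [-3.11885274e+00  3.74657403e-01  1.97862660e-03] 0.5747266279704076 [ 0.55898439  0.04923753 -0.60812844  1.94135411  0.03009027  1.16117261
 -1.87049953]
```

View pics/w2.png

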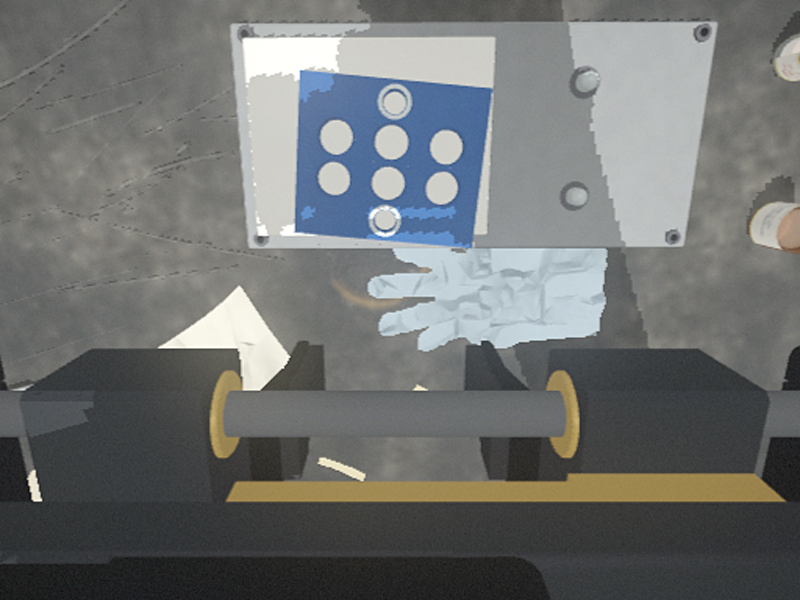

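The wrist view shows pins at (587,80) and (575,196), ringed holes at (394,101) and (385,220), base corners at (718,23), (681,248), (248,248) and (232,24), and plate corners at (301,70), (492,89), (471,248) and (296,233).

```bash
cat > m.py <<'E'
from h import *
def fit(obs,model):  # 2D rigid fit -> centre, yaw deg, rms
    o=np.array(obs)[:,:2]*1e3;m=np.array(model,float)
    mc,oc=m.mean(0),o.mean(0);A=(m-mc).T@(o-oc);th=np.arctan2(A[0,1]-A[1,0],A[0,0]+A[1,1])
    R=np.array([[np.cos(th),-np.sin(th)],[np.sin(th),np.cos(th)]]);c=oc-R@mc
    return c,np.degrees(th),np.linalg.norm(o-(m@R.T+c),axis=1),R
def report(P,B,name="",zp=.022,cal=None,r=lambda p:p):
    """P: 2 holes near,far ; 4 corners ... dicts of pixels"""
    g=lambda p,z:px2w(name,r(p),z,cal)
    F=np.vstack([g(B["pins"],.017),g(B["base"],.010)])
    fm=[(-31,0),(31,0),(62,-70),(-62,-70),(-62,195),(62,195)]
    fc,fy,fe,R=fit(F,fm)
    Q=np.vstack([g(P["holes"],zp+.009),g(P["cor"],zp+.009)])
    pc,py,pe,_=fit(Q,[(-31,0),(31,0),(42,50),(42,-50),(-42,-50),(-42,50)])
    print("seat",fc,"yaw",fy,"err",fe.round(1));print("plate",pc,"yaw",py,"err",pe.round(1))
    pin=g(B["pins"],.017)[:,:2].mean(0)*1e3;ho=g(P["holes"],zp+.009)[:,:2].mean(0)*1e3
    print("plate in fixture",R.T@(pc-fc),"dyaw",py-fy,"| holes-pins only",R.T@(ho-pin))
    print("pins mid",pin,"holes mid",ho)
E
python3 - <<'E'
from m import *
d=np.load("cw2.npz");cal={k:d[k] for k in d}
report(dict(holes=[(385,220),(394,101)],cor=[(301,70),(492,89),(471,248),(296,233)]),
 dict(pins=[(575,196),(587,80)],base=[(718,23),(681,248),(248,248),(232,24)]),cal=cal,r=lambda p:raw(p,1.5625,0,0))
r=lambda p:raw(p,8,216,162)
report(dict(holes=[(257,347),(300,204)],cor=[(200,148),(428,218),(365,405),(142,333)]),
 dict(pins=[(521,379),(554,233)],base=[(732,197),(668,487),(55,348),(112,65)]),"top",r=r)
r=lambda p:raw(p,4.4,168,131)
report(dict(holes=[(429,346),(393,275)],cor=[(318,290),(457,242),(514,338),(366,389)]),
 dict(pins=[(569,287),(521,224)],base=[(585,168),(680,288),(331,438),(250,302)]),"scene",r=r)
E
```

```text
seat [ 535.73207009 -129.51342813] yaw -13.643771327023194 err [1.3 0.9 0.8 1.2 1.  2.4]
plate [549.67967307 -22.24351302] yaw -18.64425281278481 err [0.3 0.6 0.6 0.5 0.5 0.9]
plate in fixture [-11.74930195 107.53289831] dyaw -5.000481485761616 | holes-pins only [-12.11181611 107.00018639]
pins mid [ 536.63342211 -128.90577474] holes mid [550.10308215 -22.0680275 ]
seat [ 536.22086187 -132.10736443] yaw -13.374059323975828 err [0.9 0.2 0.3 0.8 2.7 1.5]
plate [550.18978744 -25.4380331 ] yaw -18.616953770262896 err [0.9 2.  2.8 1.2 2.3 3.2]
plate in fixture [-11.08331346 107.00765061] dyaw -5.2428944462870675 | holes-pins only [-11.08026806 107.94696715]
pins mid [ 536.14480241 -131.58366934] holes mid [550.33396171 -24.0011995 ]
seat [ 532.97081734 -129.18680598] yaw -13.439302123812658 err [0.8 1.4 3.1 2.5 3.3 3.8]
plate [547.36418971 -22.13725694] yaw -17.97614921754422 err [2.6 2.4 1.1 0.8 2.4 2.3]
plate in fixture [-10.88070035 107.46341459] dyaw -4.536847093731561 | holes-pins only [ -8.99117636 106.78040294]
pins mid [ 533.62951048 -128.31070124] holes mid [549.70192317 -22.36461469]
```

Emit:
{"fn": "send_rows", "kwargs": {"rows": [{"x": 0,"y": 0,"z": -40,"roll": 0,"hand": 50},{"x": 0,"y": 0,"z": -40,"roll": 0,"hand": 50},{"x": 0,"y": 0,"z": -25,"roll": 0,"hand": 50},{"x": 0,"y": 0,"z": -12,"roll": 0,"hand": 50},{"x": 0,"y": 0,"z": 0,"roll": 0,"hand": 50},{"x": 0,"y": 0,"z": 0,"roll": 0,"hand": 50}]}}

```text
time: 2.8
position: [0.4827, -0.0077, 0.0972]
tool_rot: [-3.119, 0.375, -0.005]
ft_force: [-0.9, -0.2, -0.1]
grip_width: 0.576
grip_force: 0.0
```

Emit:
{"fn": "send_rows", "kwargs": {"rows": [{"x": 4,"y": -1,"z": 0,"roll": 0,"hand": 50},{"x": 4,"y": -1,"z": 0,"roll": 0,"hand": 50},{"x": 3,"y": -0.7,"z": 0,"roll": 0,"hand": 50},{"x": 3,"y": -0.7,"z": 0,"roll": 0,"hand": 50},{"x": 3,"y": -0.7,"z": 0,"roll": 0,"hand": 50},{"x": 3,"y": -0.7,"z": 0,"roll": 0,"hand": 50},{"x": 3,"y": -0.7,"z": 0,"roll": 0,"hand": 50},{"x": 3,"y": -0.7,"z": 0,"roll": 0,"hand": 50},{"x": 1,"y": -0.3,"z": 0,"roll": 0,"hand": 50},{"x": 0,"y": 0,"z": 0,"roll": 0,"hand": 50}]}}

```text
time: 3.8
position: [0.5085, -0.014, 0.0952]
tool_rot: [-3.119, 0.374, -0.001]
ft_force: [0.1, 0.3, -0.3]
grip_width: 0.579
grip_force: 0.2
```

```bash
python3 w.py w3
```

```text
3.8 [ 0.50850875 -0.01397371  0.09522158] [-3.11883550e+00  3.74295408e-01 -7.62609805e-04] 0.5788306960096876 [ 0.50748149  0.26869935 -0.58650209  1.98941892  0.18338549  0.93428239
 -1.98169192]
```

View pics/w3.png

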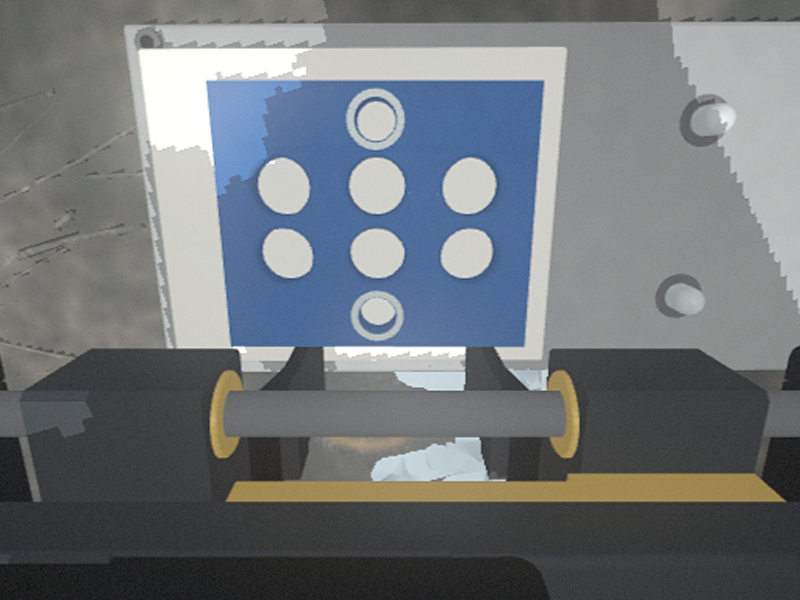

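The plate is now square to the shelf, and its far edge is parallel to the shelf's far edge. Holes are at (376,119) and (377,317), pin domes at (720,117) and (690,298), and shelf far corners at (140,47) and (567,47).

```bash
python3 - <<'E'
from m import *
d=np.load("cw3.npz");cal={k:d[k] for k in d}
g=lambda p,z:px2w("",raw(p,1.5625,0,0),z,cal)
F=np.vstack([g([(690,298),(720,117)],.017),g([(140,47),(567,47)],.022)])
fc,fy,fe,R=fit(F,[(-31,0),(31,0),(52,185),(52,52.5)])
Q=np.vstack([g([(377,317),(376,119)],.031),g([(207,81),(544,81),(524,346),(231,346)],.031)])
pc,py,pe,_=fit(Q,[(-31,0),(31,0),(42,50),(42,-50),(-42,-50),(-42,50)])
print(fc,fy,fe,pc,py,pe);print(R.T@(pc-fc),py-fy)
pm=F[:2,:2].mean(0)*1e3;hm=Q[:2,:2].mean(0)*1e3
print("pins",pm,np.linalg.norm(F[1]-F[0]),"holes",hm,R.T@(hm-pm));v=F[1]-F[0];print(np.degrees(np.arctan2(v[1],v[0])))
v=F[3]-F[2];print("shelf dir",np.degrees(np.arctan2(v[1],v[0]))+90)
t=get_state()['position'][:2]*1e3;print("tool in fixture",R.T@(t-fc),"tool to plate",R.T@(pc-t))
E
```

```text
[ 536.40751385 -130.93158218] -13.274608640775996 [0.35205754 0.44128453 0.34572323 0.93767133] [561.04401768 -21.30585179] -13.700748629538214 [0.48010455 0.322757   0.14675166 0.04035149 0.22304236 0.07215925]
[ -1.19385461 112.35360606] -0.4261399887622179
pins [ 536.5641385  -131.18315588] 0.061718898267725406 holes [560.96352513 -21.28864628] [ -1.48635288 112.5607572 ]
-13.696071089786322
shelf dir -13.653093694841331
tool in fixture [-54.04253147 107.41883086] tool to plate [52.84867686  4.93477521]
```

Emit:
{"fn": "send_rows", "kwargs": {"rows": [{"x": 1,"y": -0.2,"z": 0,"roll": 0,"hand": 50},{"x": 0.8,"y": -0.2,"z": 0,"roll": 0,"hand": 50},{"x": 0,"y": 0,"z": 0,"roll": 0,"hand": 50},{"x": 0,"y": 0,"z": 0,"roll": 0,"hand": 50},{"x": -7,"y": 1.7,"z": 0,"roll": 0,"hand": 50},{"x": -7,"y": 1.7,"z": 0,"roll": 0,"hand": 50},{"x": 0,"y": 0,"z": 0,"roll": 0,"hand": 50},{"x": 0,"y": 0,"z": 20,"roll": 0,"hand": 50},{"x": 0,"y": 0,"z": 30,"roll": 0,"hand": 50},{"x": 0,"y": 0,"z": 0,"roll": 8,"hand": 50}]}}

```text
time: 4.85
position: [0.4986, -0.0111, 0.1491]
tool_rot: [3.137, -0.152, 0.012]
ft_force: [0.2, 0.5, 0.0]
grip_width: 0.577
grip_force: 0.0
```

Emit:
{"fn": "send_rows", "kwargs": {"rows": [{"x": 8,"y": 6,"z": 0,"roll": 8.2,"hand": 50},{"x": 8,"y": 6,"z": 0,"roll": 8.2,"hand": 50},{"x": 8,"y": 6,"z": 0,"roll": 8.2,"hand": 50},{"x": 8,"y": 6,"z": 0,"roll": 8.2,"hand": 50},{"x": 8,"y": 6,"z": 0,"roll": 8.2,"hand": 50},{"x": 8,"y": 6,"z": 0,"roll": 8.2,"hand": 50},{"x": 8,"y": 6,"z": 0,"roll": 8.2,"hand": 50},{"x": 8,"y": 7,"z": 0,"roll": 8.2,"hand": 50},{"x": 11,"y": 7,"z": 0,"roll": 8.2,"hand": 50},{"x": 10,"y": 7,"z": 0,"roll": 8.2,"hand": 50}]}}

```text
time: 5.85
position: [0.5816, 0.0519, 0.1454]
tool_rot: [2.464, 1.947, 0.001]
ft_force: [0.3, 0.4, -0.1]
grip_width: 0.575
grip_force: 0.0
```

Emit:
{"fn": "send_rows", "kwargs": {"rows": [{"x": 0,"y": 0,"z": 0,"roll": 0,"hand": 50},{"x": 0,"y": 0,"z": 0,"roll": 0,"hand": 50}]}}

```text
time: 6.05
position: [0.5807, 0.0517, 0.1451]
tool_rot: [-2.473, -1.937, 0.0]
ft_force: [0.2, 1.1, -0.5]
grip_width: 0.571
grip_force: 0.0
```

```bash
cat > s.py <<'E'
from m import *
from scipy.spatial.transform import Rotation as Ro
s=get_state();R=Ro.from_rotvec(s['tool_rot']).as_matrix()
a=np.radians(-13.65);E=np.array([[np.cos(a),-np.sin(a)],[np.sin(a),np.cos(a)]])
print(s['time'],s['position'],"toolx deg",np.degrees(np.arctan2(R[1,0],R[0,0])),"tilt",R[2,2],"fix",E.T@(s['position'][:2]*1e3-[536.4,-131]),s['ft_force'],s['grip_width'])
E
python3 s.py
```

```text
6.05 [0.58067467 0.05170743 0.14508865] toolx deg 76.11698644845731 tilt -0.9999999324350516 fix [-9.30175516e-02  1.87995327e+02] [ 0.17035185  1.07622201 -0.45422565] 0.5714677960201363
```

Emit:
{"fn": "send_rows", "kwargs": {"rows": [{"x": 0,"y": 0,"z": -25,"roll": 0.2,"hand": 50},{"x": 0,"y": 0,"z": -17,"roll": 0,"hand": 50},{"x": 0,"y": 0,"z": -8,"roll": 0,"hand": 50},{"x": 0,"y": 0,"z": 0,"roll": 0,"hand": 50},{"x": -1.2,"y": -4.9,"z": 0,"roll": 0,"hand": 50},{"x": -1.2,"y": -4.9,"z": 0,"roll": 0,"hand": 50},{"x": -1.2,"y": -4.8,"z": 0,"roll": 0,"hand": 50},{"x": -1.2,"y": -4.9,"z": 0,"roll": 0,"hand": 50},{"x": -1.2,"y": -4.9,"z": 0,"roll": 0,"hand": 50},{"x": -1.2,"y": -4.9,"z": 0,"roll": 0,"hand": 50}]}}

```text
time: 7.05
position: [0.5742, 0.0231, 0.096]
tool_rot: [2.466, 1.945, 0.003]
ft_force: [0.2, 4.2, 3.6]
grip_width: 0.576
grip_force: 1.8
```

Emit:
{"fn": "send_rows", "kwargs": {"rows": [{"x": -1.2,"y": -4.9,"z": 0,"roll": 0,"hand": 50},{"x": -1.2,"y": -4.9,"z": 0,"roll": 0,"hand": 50},{"x": -1.2,"y": -4.8,"z": 0,"roll": 0,"hand": 50},{"x": -1.2,"y": -4.9,"z": 0,"roll": 0,"hand": 50},{"x": -1.2,"y": -4.9,"z": 0,"roll": 0,"hand": 50},{"x": -1.2,"y": -4.9,"z": 0,"roll": 0,"hand": 50},{"x": -0.7,"y": -3,"z": 0,"roll": 0,"hand": 50},{"x": 0,"y": 0,"z": 0,"roll": 0,"hand": 50},{"x": 0,"y": 0,"z": 0,"roll": 0,"hand": 50}]}}

```text
time: 7.95
position: [0.5653, -0.0108, 0.0949]
tool_rot: [2.467, 1.944, -0.003]
ft_force: [0.7, -0.1, 0.1]
grip_width: 0.574
grip_force: 0.1
```

```bash
python3 s.py; python3 - <<'E'
from h import *
a=get_image("top");cv2.imwrite("raw_top2.png",a)
cv2.imwrite("pics/top2.png",cv2.resize(a[162:228,216:316],(800,528),interpolation=cv2.INTER_CUBIC))
E
```

```text
7.95 [ 0.56533104 -0.01078854  0.09485465] toolx deg 76.4672168142718 tilt -0.999998289071751 fix [ -0.25483579 123.64358409] [ 0.70242944 -0.14238417  0.06976723] 0.5740903900099884
```

View pics/top2.png

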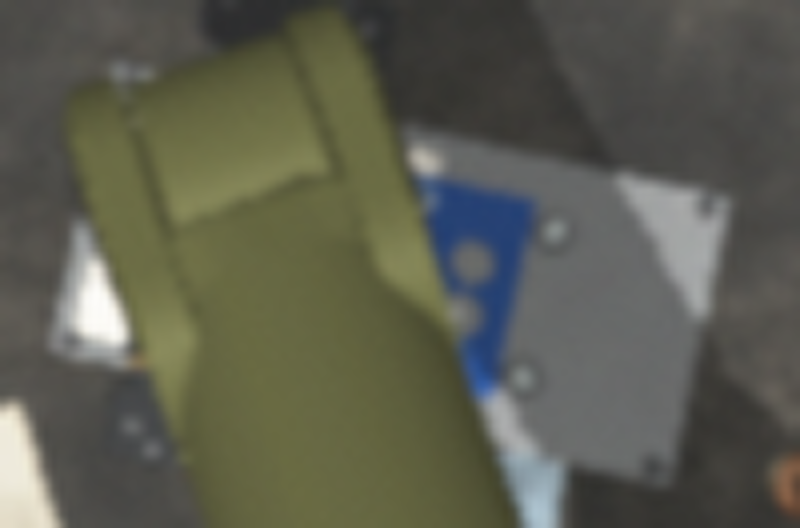

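The plate has slid along, and its front edge, from (535,200) to (490,390), is just short of the pins at (554,232) and (522,378). The arm hides the rest, so I'll go back to the near side for the wrist view.

Emit:
{"fn": "send_rows", "kwargs": {"rows": [{"x": 1.8,"y": 7.3,"z": 0,"roll": 0,"hand": 50},{"x": 1.7,"y": 7.3,"z": 0,"roll": 0,"hand": 50},{"x": 0,"y": 0,"z": 20,"roll": 0,"hand": 50},{"x": 0,"y": 0,"z": 30,"roll": -8.2,"hand": 50},{"x": -8,"y": -6,"z": 0,"roll": -8.2,"hand": 50},{"x": -8,"y": -6,"z": 0,"roll": -8.2,"hand": 50},{"x": -8,"y": -6,"z": 0,"roll": -8.2,"hand": 50},{"x": -8,"y": -6,"z": 0,"roll": -8.2,"hand": 50},{"x": -8,"y": -6,"z": 0,"roll": -8.2,"hand": 50},{"x": -8,"y": -6,"z": 0,"roll": -8.2,"hand": 50}]}}

```text
time: 9.0
position: [0.521, -0.0304, 0.1452]
tool_rot: [3.099, 0.514, -0.001]
ft_force: [-1.0, -0.3, -0.9]
grip_width: 0.574
grip_force: 0.0
```

Emit:
{"fn": "send_rows", "kwargs": {"rows": [{"x": -9,"y": -6,"z": 0,"roll": -8.2,"hand": 50},{"x": -9,"y": -6,"z": 0,"roll": -8.2,"hand": 50},{"x": -9,"y": -6,"z": 0,"roll": -8.2,"hand": 50},{"x": -9,"y": -4.5,"z": 0,"roll": -8.1,"hand": 50},{"x": 0,"y": 0,"z": 0,"roll": 0,"hand": 50},{"x": 0,"y": 0,"z": -25,"roll": 0,"hand": 50},{"x": 0,"y": 0,"z": -17,"roll": 0,"hand": 50},{"x": 0,"y": 0,"z": -8,"roll": 0,"hand": 50},{"x": 0,"y": 0,"z": 0,"roll": 0,"hand": 50},{"x": 0,"y": 0,"z": 0,"roll": 0,"hand": 50}]}}

```text
time: 10.0
position: [0.486, -0.0532, 0.0958]
tool_rot: [-3.12, 0.369, -0.001]
ft_force: [-0.5, -0.2, 0.5]
grip_width: 0.576
grip_force: 0.0
```

```bash
python3 s.py;python3 w.py w4
```

```text
10.0 [ 0.48597239 -0.05318778  0.09575147] toolx deg -13.497819816371118 tilt -0.9999997667956528 fix [-67.36622723  63.71402671] [-0.54919043 -0.18460431  0.45887791] 0.575825531252312
10.0 [ 0.48597239 -0.05318778  0.09575147] [-3.11955115e+00  3.69162866e-01 -9.82408068e-04] 0.575825531252312 [ 0.59068352  0.22444313 -0.57913751  2.03528708  0.15314027  0.92253899
 -1.87610383]
```

View pics/w4.png

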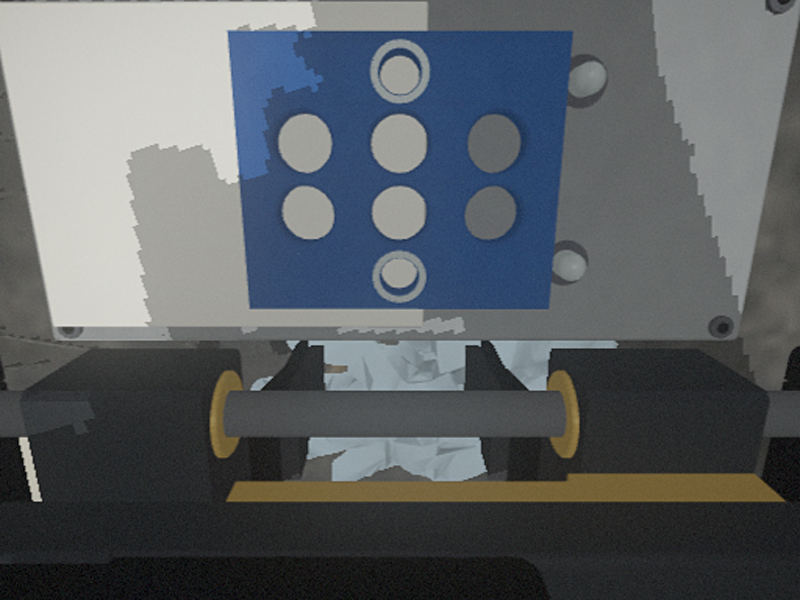

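The plate is still square: corners at (228,31), (573,31), (549,308) and (250,308), holes at (400,71) and (399,276). The pin domes are at (590,77) and (571,265), and the shelf front corners at (428,2) and (423,327).

```bash
python3 - <<'E'
from m import *
d=np.load("cw4.npz");cal={k:d[k] for k in d}
g=lambda p,z:px2w("",raw(p,1.5625,0,0),z,cal)
# pin dome: silhouette in raw picture, against model sphere r=5 at z=.017
a=cv2.imread("raw_w4.png")
F=np.vstack([g([(571,265),(590,77)],.017),g([(428,2),(423,327)],.022)])
fc,fy,fe,R=fit(F,[(-31,0),(31,0),(52,52.5),(-52,52.5)])
Q=np.vstack([g([(399,276),(400,71)],.031),g([(228,31),(573,31),(549,308),(250,308)],.031)])
pc,py,pe,_=fit(Q,[(-31,0),(31,0),(42,50),(42,-50),(-42,-50),(-42,50)])
print(fc,fy,fe,pc,py,pe);print(R.T@(pc-fc),py-fy)
al=np.radians(-13.6);R=np.array([[np.cos(al),-np.sin(al)],[np.sin(al),np.cos(al)]])
f=lambda n,P:print(n,(R.T@(P[:,:2].mean(0)*1e3)).round(2),"len",np.linalg.norm(P[1]-P[0])*1e3,"yaw",np.degrees(np.arctan2(*(P[1]-P[0])[1::-1])))
f("pins",F[:2]);f("shelf",F[[3,2]]);f("holes",Q[:2]);f("rear",Q[[5,2]]);f("front",Q[[4,3]])
# predicted pin outline pixels (800 view) for the fit
Kinv=None
E
python3 - <<'E'
import cv2,numpy as np
a=cv2.imread("raw_w4.png")
cv2.imwrite("pics/w4c.png",cv2.resize(a[30:190,340:400],None,fx=3.75*1,fy=3.75,interpolation=cv2.INTER_CUBIC))
E
```

```text
[ 536.17179272 -130.25453714] -13.26633383121488 [0.3169669  0.44144833 0.39855317 0.30190918] [549.95547113 -70.65589521] -13.474839442872357 [0.14542409 0.21087316 0.10537268 0.12037126 0.1263436  0.06406639]
[-0.26072402 61.17123453] -0.20850561165747727
pins [552.03  -0.68] len 61.90242235578012 yaw -13.69776370619735
shelf [551.2   52.13] len 103.72192197775206 yaw -13.400443830970703
holes [551.25  60.73] len 62.2141232074774 yaw -13.57489970633669
rear [550.97 110.66] len 83.94094235986101 yaw -13.521492325049364
front [551.23  10.54] len 83.88250637607496 yaw -13.44892347772154
```

View pics/w4c.png

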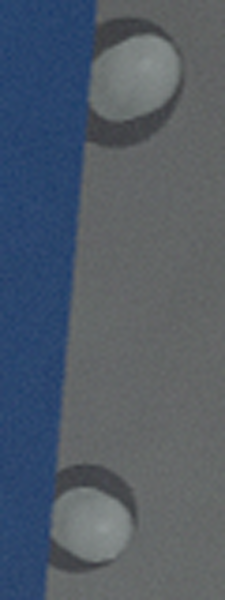

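The crop confirms the pin domes. The holes sit about 0.6 mm toward the robot relative to the pins, so I'll nudge the plate by that much from the near side, then back off to the same pose and compare.

Emit:
{"fn": "send_rows", "kwargs": {"rows": [{"x": 4,"y": -1,"z": 0,"roll": -0.1,"hand": 50},{"x": 4,"y": -1,"z": 0,"roll": 0,"hand": 50},{"x": 3,"y": -0.7,"z": 0,"roll": 0,"hand": 50},{"x": 1.6,"y": -0.4,"z": 0,"roll": 0,"hand": 50},{"x": 0.6,"y": -0.1,"z": 0,"roll": 0,"hand": 50},{"x": 0.4,"y": -0.1,"z": 0,"roll": 0,"hand": 50},{"x": 0,"y": 0,"z": 0,"roll": 0,"hand": 50},{"x": 0,"y": 0,"z": 0,"roll": 0,"hand": 50}]}}

```text
time: 10.85
position: [0.4988, -0.0569, 0.0952]
tool_rot: [3.119, -0.375, -0.0]
ft_force: [-1.3, -0.3, -0.7]
grip_width: 0.575
grip_force: 0.2
```

```bash
python3 s.py; cat > b.py <<'E'
from m import *
def plate(a,cal):
    h=cv2.cvtColor(a,cv2.COLOR_BGR2HSV);m=cv2.inRange(h,(100,110,40),(125,255,255))
    c=max(cv2.findContours(m,cv2.RETR_EXTERNAL,cv2.CHAIN_APPROX_NONE)[0],key=cv2.contourArea)
    q=cv2.approxPolyDP(cv2.convexHull(c),8,True)[:,0].astype(float)
    P=px2w("",q,.031,cal)[:,:2]*1e3
    al=np.radians(-13.6);R=np.array([[np.cos(al),-np.sin(al)],[np.sin(al),np.cos(al)]])
    print(len(q),(P.mean(0)@R).round(2),(q*1.5625).round(0).tolist())
d=np.load("cw4.npz");plate(cv2.imread("raw_w4.png"),{k:d[k] for k in d})
c=get_calibration("wrist");plate(get_image("wrist"),c)
E
python3 b.py
```

```text
10.85 [ 0.49875921 -0.05687294  0.09521178] toolx deg -13.694289775857111 tilt -0.9999999551845449 fix [-54.07090298  63.15051008] [-1.31631953 -0.25759943 -0.6927012 ] 0.5746163428131582
4 [551.05  60.74] [[572.0, 33.0], [547.0, 308.0], [250.0, 306.0], [228.0, 31.0]]
4 [551.14  60.77] [[564.0, 80.0], [542.0, 344.0], [252.0, 345.0], [228.0, 81.0]]
```

Emit:
{"fn": "send_rows", "kwargs": {"rows": [{"x": 0.6,"y": -0.2,"z": 0,"roll": 0,"hand": 50},{"x": 0.2,"y": 0,"z": 0,"roll": 0,"hand": 50},{"x": 0,"y": 0,"z": 0,"roll": 0,"hand": 50},{"x": 0,"y": 0,"z": 0,"roll": 0,"hand": 50}]}}

```text
time: 11.3
position: [0.4995, -0.057, 0.0952]
tool_rot: [3.119, -0.374, -0.001]
ft_force: [-1.3, 0.7, 0.5]
grip_width: 0.571
grip_force: 1.0
```

```bash
python3 s.py; python3 b.py
```

```text
11.3 [ 0.49946613 -0.05699475  0.09517181] toolx deg -13.687898257235416 tilt -0.9999998161551122 fix [-53.3552004   63.19897398] [-1.33079084  0.69891161  0.47242732] 0.5711793286513287
4 [551.05  60.74] [[572.0, 33.0], [547.0, 308.0], [250.0, 306.0], [228.0, 31.0]]
4 [551.85  60.78] [[564.0, 80.0], [542.0, 345.0], [250.0, 344.0], [230.0, 81.0]]
```

The plate is now in line with the pins (551.85 against 552.0). I'll go behind it and push.

Emit:
{"fn": "send_rows", "kwargs": {"rows": [{"x": -7,"y": 1.7,"z": 0,"roll": 0,"hand": 50},{"x": -7,"y": 1.7,"z": 0,"roll": 0,"hand": 50},{"x": 0,"y": 0,"z": 20,"roll": 0,"hand": 50},{"x": 0,"y": 0,"z": 30,"roll": 8,"hand": 50},{"x": 8,"y": 5,"z": 0,"roll": 8.2,"hand": 50},{"x": 8,"y": 5,"z": 0,"roll": 8.2,"hand": 50},{"x": 8,"y": 5,"z": 0,"roll": 8.2,"hand": 50},{"x": 8,"y": 5,"z": 0,"roll": 8.2,"hand": 50},{"x": 8,"y": 5,"z": 0,"roll": 8.2,"hand": 50},{"x": 8,"y": 5,"z": 0,"roll": 8.2,"hand": 50}]}}

```text
time: 12.35
position: [0.5338, -0.0236, 0.1454]
tool_rot: [2.914, 1.172, 0.001]
ft_force: [-0.1, -0.8, -0.3]
grip_width: 0.575
grip_force: 0.0
```

Emit:
{"fn": "send_rows", "kwargs": {"rows": [{"x": 8,"y": 6,"z": 0,"roll": 8.2,"hand": 50},{"x": 9,"y": 6,"z": 0,"roll": 8.2,"hand": 50},{"x": 9,"y": 6,"z": 0,"roll": 8.2,"hand": 50},{"x": 9,"y": 6.8,"z": 0,"roll": 8.2,"hand": 50},{"x": 0,"y": 0,"z": 0,"roll": 0,"hand": 50},{"x": 0,"y": 0,"z": -25,"roll": 0,"hand": 50},{"x": 0,"y": 0,"z": -17,"roll": 0,"hand": 50},{"x": 0,"y": 0,"z": -8,"roll": 0,"hand": 50},{"x": 0,"y": 0,"z": 0,"roll": 0,"hand": 50},{"x": 0,"y": 0,"z": 0,"roll": 0,"hand": 50}]}}

```text
time: 13.35
position: [0.5688, 0.0011, 0.0956]
tool_rot: [2.471, 1.94, 0.0]
ft_force: [-0.1, 0.5, -0.3]
grip_width: 0.572
grip_force: 0.0
```

```bash
python3 s.py
```

```text
13.35 [0.56882364 0.0011115  0.09561605] toolx deg 76.26907218728506 tilt -0.999999937482578 fix [  0.33082679 136.03173231] [-0.0630519   0.49331352 -0.29801743] 0.5715839797311191
```

Emit:
{"fn": "send_rows", "kwargs": {"rows": [{"x": -0.9,"y": -3.9,"z": 0,"roll": 0,"hand": 50},{"x": -0.9,"y": -3.9,"z": 0,"roll": 0,"hand": 50},{"x": -1,"y": -3.9,"z": 0,"roll": 0,"hand": 50},{"x": -0.9,"y": -3.9,"z": 0,"roll": 0,"hand": 50},{"x": -1,"y": -3.9,"z": 0,"roll": 0,"hand": 50},{"x": -0.9,"y": -3.9,"z": 0,"roll": 0,"hand": 50},{"x": -1,"y": -3.9,"z": 0,"roll": 0,"hand": 50},{"x": -0.9,"y": -3.9,"z": 0,"roll": 0,"hand": 50},{"x": -1,"y": -3.9,"z": 0,"roll": 0,"hand": 50},{"x": -0.9,"y": -3.9,"z": 0,"roll": 0,"hand": 50}]}}

```text
time: 14.35
position: [0.5593, -0.0382, 0.0953]
tool_rot: [2.47, 1.941, 0.0]
ft_force: [0.2, 2.4, 3.2]
grip_width: 0.574
grip_force: 1.7
```

Emit:
{"fn": "send_rows", "kwargs": {"rows": [{"x": -0.9,"y": -3.9,"z": 0,"roll": 0,"hand": 50},{"x": -1,"y": -3.9,"z": 0,"roll": 0,"hand": 50},{"x": -0.9,"y": -3.9,"z": 0,"roll": 0,"hand": 50},{"x": -1,"y": -3.9,"z": 0,"roll": 0,"hand": 50},{"x": -0.5,"y": -1.9,"z": 0,"roll": 0,"hand": 50},{"x": -0.5,"y": -1.9,"z": 0,"roll": 0,"hand": 50},{"x": -0.5,"y": -1.9,"z": 0,"roll": 0,"hand": 50},{"x": -0.5,"y": -1.9,"z": 0,"roll": 0,"hand": 50},{"x": 0,"y": 0,"z": 0,"roll": 0,"hand": 50},{"x": 0,"y": 0,"z": 0,"roll": 0,"hand": 50}]}}

```text
time: 15.35
position: [0.5533, -0.0617, 0.0951]
tool_rot: [2.471, 1.94, -0.001]
ft_force: [0.5, 0.8, 1.1]
grip_width: 0.57
grip_force: 0.8
```

```bash
python3 s.py; python3 - <<'E'
from m import *
for n in("top","scene"):
    cv2.imwrite(f"raw_{n}3.png",get_image(n))
E
```

```text
15.35 [ 0.55329745 -0.0617083   0.09506602] toolx deg 76.28448931363536 tilt -0.9999996286217907 fix [6.80246556e-02 7.13222166e+01] [0.51494095 0.84622203 1.1307092 ] 0.5695958296557243
```

Emit:
{"fn": "send_rows", "kwargs": {"rows": [{"x": -0.2,"y": -1,"z": 0,"roll": 0,"hand": 50},{"x": -0.3,"y": -1,"z": 0,"roll": 0,"hand": 50},{"x": -0.2,"y": -1,"z": 0,"roll": 0,"hand": 50},{"x": -0.3,"y": -1,"z": 0,"roll": 0,"hand": 50},{"x": -0.2,"y": -1,"z": 0,"roll": 0,"hand": 50},{"x": -0.2,"y": -1,"z": 0,"roll": 0,"hand": 50},{"x": -0.2,"y": -0.8,"z": 0,"roll": 0,"hand": 50},{"x": 0,"y": 0,"z": 0,"roll": 0,"hand": 50},{"x": 0,"y": 0,"z": 0,"roll": 0,"hand": 50}]}}

```text
time: 16.35
position: [0.5519, -0.0681, 0.0952]
tool_rot: [2.471, 1.94, -0.0]
ft_force: [0.2, 0.1, -0.0]
grip_width: 0.574
grip_force: 0.0
```

```bash
python3 s.py; cat > q.py <<'E'
from m import *
al=np.radians(-13.6);R=np.array([[np.cos(al),-np.sin(al)],[np.sin(al),np.cos(al)]])
# front edge of blue in top view at z=.031 and z=.019, in the fixture frame (top-camera seat 536.2,-131.8)
import sys
for f in sys.argv[1:]:
    a=get_image("top") if f=="live" else cv2.imread(f)
    m=cv2.inRange(cv2.cvtColor(a,cv2.COLOR_BGR2HSV),(100,110,40),(125,255,255));m[:,:216]=0;m[:,316:]=0;m[:162]=0;m[228:]=0
    v,u=np.nonzero(m)
    for z in(.031,.019):
        P=(px2w("top",np.c_[u,v],z)[:,:2]*1e3-[536.2,-131.8])@R
        print(f,z,len(u),np.percentile(P,[1,99],axis=0).round(1).tolist())
E
python3 q.py raw_top.png raw_top2.png raw_top3.png live
```

```text
16.35 [ 0.55185403 -0.06808746  0.09524813] toolx deg 76.29345876099754 tilt -0.9999999684438613 fix [ 0.17079456 64.7826027 ] [ 0.20626966  0.11373592 -0.03212877] 0.57368151618292
raw_top.png 0.031 398 [[-52.9, 60.7], [29.5, 155.6]]
raw_top.png 0.019 398 [[-52.9, 60.3], [30.3, 156.0]]
raw_top2.png 0.031 151 [[-37.8, 12.7], [40.2, 51.5]]
raw_top2.png 0.019 151 [[-37.7, 11.7], [41.0, 50.9]]
raw_top3.png 0.031 63 [[-7.3, -39.1], [40.6, -18.0]]
raw_top3.png 0.019 63 [[-6.9, -40.5], [41.4, -19.2]]
live 0.031 53 [[-3.0, -46.9], [39.5, -28.3]]
live 0.019 53 [[-2.5, -48.4], [40.4, -29.6]]
```

The contact force has fallen to zero, so the plate has probably dropped. I'll back off and look with both cameras in one picture.

Emit:
{"fn": "send_rows", "kwargs": {"rows": [{"x": 1,"y": 5,"z": 0,"roll": 0,"hand": 50},{"x": 1,"y": 5,"z": 0,"roll": 0,"hand": 50},{"x": 0,"y": 0,"z": 30,"roll": 0,"hand": 50},{"x": 0,"y": 10,"z": 40,"roll": 0,"hand": 50},{"x": 0,"y": 35,"z": 20,"roll": 0,"hand": 50},{"x": 0,"y": 40,"z": 0,"roll": 0,"hand": 50},{"x": 0,"y": 40,"z": 0,"roll": 0,"hand": 50},{"x": 0,"y": 40,"z": 0,"roll": 0,"hand": 50},{"x": 0,"y": 30,"z": 0,"roll": 0,"hand": 50},{"x": 0,"y": 0,"z": 0,"roll": 0,"hand": 50}]}}

```text
time: 17.4
position: [0.5525, 0.1441, 0.1859]
tool_rot: [-2.46, -1.95, -0.004]
ft_force: [-1.1, 0.5, 0.3]
grip_width: 0.579
grip_force: 0.0
```

```bash
python3 s.py; python3 - <<'E'
from h import *
t=get_image("top");b=get_image("scene");cv2.imwrite("raw_t4.png",t);cv2.imwrite("raw_s4.png",b)
A=cv2.resize(t[170:226,256:313],None,fx=7,fy=7,interpolation=cv2.INTER_CUBIC)
B=cv2.resize(b[160:216,248:326],None,fx=5,fy=5,interpolation=cv2.INTER_CUBIC)
C=np.zeros((400,795,3),np.uint8);C[:A.shape[0],:A.shape[1]]=A;C[:B.shape[0],400:400+B.shape[1]]=B
cv2.imwrite("pics/fin.png",C)
E
python3 q.py raw_t4.png
```

```text
17.4 [0.55254401 0.14409524 0.18594002] toolx deg 76.8271162935237 tilt -0.9999925900372181 fix [-49.23175449 271.13512002] [-1.08695099  0.53866081  0.29820848] 0.5792248200342666
raw_t4.png 0.031 499 [[-39.9, -46.9], [40.0, 47.6]]
raw_t4.png 0.019 499 [[-39.9, -48.4], [40.8, 47.0]]
```

View pics/fin.png

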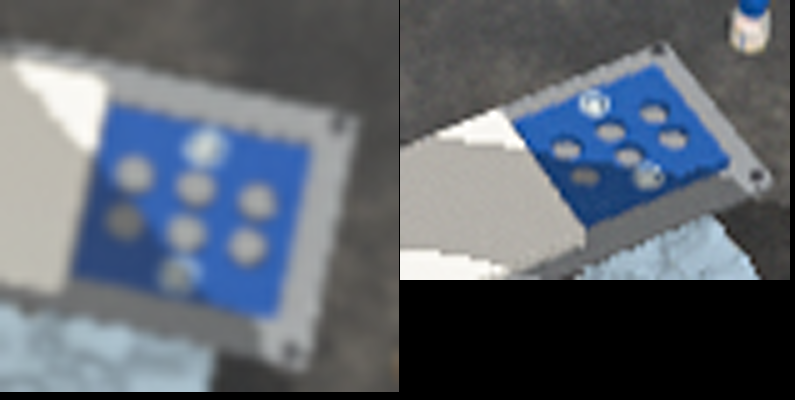

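The holes are over the pins in both views, at (205,148)/(180,273) in the top view and (595,102)/(650,177) in the scene view. The plate lies centred against the shelf edge. Next I'll check its height by projecting the model into the scene view.

```bash
python3 - <<'E'
from m import *
for n,c0,f,s,off in(("scene",(533.2,-128.9),5,(248,160),400),("top",(536.2,-131.8),7,(256,170),0)):
  al=np.radians(-13.5);R=np.array([[np.cos(al),-np.sin(al)],[np.sin(al),np.cos(al)]])
  for zf,zr in((.019,.019),(.031,.019),(.024,.019)):
    P=[(*((R@[x,y]+c0)/1e3),z) for x,y,z in((42,-50,zf),(-42,-50,zf),(-42,50,zr),(31,0,(zf+zr)/2),(-31,0,(zf+zr)/2))]
    print(n,zf,((w2px(n,P)-s+.5)*f-.5+[off,0]).round(0).tolist())
E
```

```text
scene 0.019 [[656.0, 66.0], [731.0, 162.0], [582.0, 224.0], [594.0, 107.0], [648.0, 179.0]]
scene 0.031 [[658.0, 53.0], [733.0, 149.0], [582.0, 224.0], [595.0, 101.0], [648.0, 173.0]]
scene 0.024 [[657.0, 60.0], [732.0, 156.0], [582.0, 224.0], [594.0, 104.0], [648.0, 177.0]]
top 0.019 [[313.0, 148.0], [275.0, 321.0], [69.0, 275.0], [205.0, 148.0], [177.0, 275.0]]
top 0.031 [[316.0, 147.0], [279.0, 321.0], [69.0, 275.0], [206.0, 147.0], [178.0, 275.0]]
top 0.024 [[314.0, 147.0], [277.0, 321.0], [69.0, 275.0], [205.0, 147.0], [178.0, 275.0]]
```

The observed front corners (658,65) and (729,163) match the flat, fully seated model, so I'm handing in.

```bash
python3 -c "
from bench import *
print(close_job())"
```

```text
the job is handed in; nothing more can be done
None
```

The plate was pushed along the shelf onto both pins; the last top and scene views show it down, flat and in line with the fixture. The arm is clear, and the job was handed in at about 17.5 s (no verdict was returned).

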